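Lock a fresh bayonet lamp insert into the lamp unit

TASK

Take the lamp insert with the red wing grip up out of its pocket in the black storage block and fit it in the round collar of the grey lamp unit: enter its two lugs at the white-marked slots, push it down against the spring, turn it clockwise (seen from above) about a quarter turn to the stop at the red marks, and let it rise and seat in its notches. Let go of it there, and leave the blue-winged insert in its pocket and the loose things on the bench where they are.

Things in the scene. Friction and masses are not known exactly. Their poses are not given: they have to be found in the camera images.
- red_insert: Lamp insert to fit, 70 to 140 g, red wing on top. Origin: centre of the barrel's underside, z up its axis. Barrel 32 mm across, z 0 to 21 mm. Two steel lugs along own +x and -x, to 22 mm from the axis, 8 mm wide, z 6 to 10 mm. Black flange 52 mm across, z 20 to 24 mm, two white lines over the lugs. Wing lies along x, in line with the lugs. Alike after a half turn.
- red_wing (a point): Middle of the red wing grip, 38 mm above the red insert's origin, same axes. The wing is an upright flat bar 40 mm long (x), 12 mm thick (y), from 24 to 52 mm above the origin; the only part to stand out of the pocket. Grip it across the 12 mm.
- blue_insert: The same insert with a blue wing, in the other pocket; leave it there. Same origin and axes. Beyond the work stand tall fixed things: a measuring machine to the left (its near corner at about x 0.5, y -0.05, right side running away to x 0.75, y -0.23; over 0.2 m high) and a monitor. Keep arm and gripper clear of them: come in nearer the base, x under 0.4 while left of the work.
- storage_block: Black block 170 x 80 x 32 mm, fixed. Origin: centre of its underside; x along its length. Two round pockets 54.4 mm wide, 25 mm deep at x = -40 and +40 mm, an insert standing in each, its origin 7 mm above the bench, flange 1 mm below the block's top. Which insert is in which pocket varies.
- lamp_unit: Fixed grey housing 90 x 84 x 26 mm with an upright dark collar 59 mm across on its middle. Origin: centre of its underside, on the collar's axis, z up. Its x axis is the locked direction, shown by two red marks on the collar's rim: seated, wing and lugs lie along x and the insert's origin is 46 mm above this origin, flange 6 mm above the collar.
- collar_top (a point): Centre of the collar's mouth, 60 mm above lamp_unit's origin, same axes. Its lip has a 36 mm round opening and two opposite slots 13 mm wide, white-marked, which pass the lugs when the insert's x axis points 80 degrees (1.396 rad) counter-clockwise, from above, of the unit's x. There the insert rests on the spring, its origin 10 mm below this point.
- notch (a point): On the rim over one of two opposite notches (red mark), 27 mm from the axis along the unit's x. To turn, hold the insert down with its origin 17.5 to 20 mm below the collar top (at 20 its flange touches). Turn 80 degrees clockwise from the slots; a stop lies about 8 degrees beyond; counter-clockwise is blocked. The notches are 3 mm deep, 14 mm wide; let go and the lugs rise into them.
- spring_plate (a joint): Travel of the sprung brass plate in the collar, m: 0 free (its top 50 mm above the unit's origin), grows as it is pushed down; about 0.004 with an insert seated, 0.010 fully pushed. It takes 3.2 N at 0, 6.4 N at 0.004, 11 N at 0.010.
- ring_gauge: Grey steel ring 58 mm across, 18 mm high, loose bystander. Origin: centre of its underside.
- loupe: Black eye loupe, 41 mm across, 31 mm high, loose bystander. Origin: centre of its underside.
- eraser: Blue and white eraser, 21 x 46 x 12 mm, loose bystander. Origin: centre of its underside.
Not all that is in view belongs to the job. Leave any orange look-alike of the red_insert alone.

How it is judged:
By the outcome, as a careful person would: the job done as asked, in the order asked, and still so for the second after the job is handed in, with the robot touching nothing.
It also fails if it takes over 50 s, if anything falls off the work surface, if the arm or the gripper's body presses on something with over 40 N, if the wrist force passes 120 N, or if a joint passes its speed limit or range.

ROBOT

A 6-joint arm with a two-finger parallel gripper is mounted at the origin on a cart in front of the work surface, level with it; the furniture and walls round the work are solid. World frame = base frame: x ahead of the robot, y to its left, z up, the work surface at z = 0. Lengths are in m, angles in rad, forces in N, time in s.
With the tool pointing down it reaches from about 0.275 to 0.75 m from the base axis. Payload 10.2 kg.
Tool frame: the origin (TCP) lies midway between the tips of the shut fingers; the grasp point (between the pads) lies 19 mm behind it (env.hold_point_z is the distance from the TCP to the grasp point, in m); z points along the fingers, y is the line along which they close (so a half turn about z gives the same grasp; the last joint's range is limited). The gripper opens to 85 mm and grips with 20 to 120 N. Pads are 22 mm wide; open, the fingers measure 114 mm over their backs; the gripper's body (76 mm by 85 mm) begins 54 mm behind the grasp point. The pads swing forward as they close: fully open they stand 13 mm farther back than shut.
Start: joints at [1.064, 0.313, 1.498, -0, 1.331, -0.223], TCP at [0.147, 0.504, 0.231] pointing down, gripper open.
Joint ranges: [-2.94, 2.94], [-0.97, 2.17], [0.19, 2.56], [-1.23, 4.37], [0.02, 3.11], [-2.88, 2.88]. Speed limits (rad/s): [2.39, 2.39, 3.01, 3.14, 3.14, 3.14].

INTERFACE

Orientations are given as a unit quaternion [x, y, z, w].
In Python, from bench import env, kinematics, monitor, eyes, job gives the robot as it stands. The module is installed in compiled form; this text tells all that it offers. Calls block until the motion is done:
- env.reach(position, orientation): joint-space move of the TCP to a pose.
- env.movel(position, velocity=0.15, frame=None, guard=None): straight line of the TCP; frame=None keeps the orientation; velocity is the mean speed in m/s. With guard (N) it stops when the force on the tool has changed by that much, and returns True; else False.
- env.set_joints(angles): joint-space move.
- env.release() and env.close_gripper(effort=None): open the fingers fully, or close them until they stop; effort is the grip in N (None keeps the last).
- env.hold(seconds).
- kinematics.ik(position, orientation): joint angles nearest the present ones, or None.
- monitor.sense(): the state.
- eyes.grab_frame(name): name is "scene" or "top" or "wrist"; returns a dict with "frame" (384x512x3 uint8, red, green, blue), "mtx" (3x3 intrinsics, pixels), "view" (4x4, takes a point from world to camera coordinates). Camera axes: x right, y down, z forward; pixel columns grow to the right and rows downward; lengths in m; the calibration is good to about 2 mm. The wrist camera is an equidistant fisheye: a pixel r from the principal point sees the ray r / f radians off the axis. A picture is of the moment at which its call begins. There is no depth.
A pose or a line that the arm cannot do raises env.MotionError and nothing moves.
- job.hand_in(): hands the job in; it is judged then, once.
The state is a dict: "clock": time; "joints": joint angles; "qvel": joint speeds; "joint_efforts": joint torques, N m; "position": TCP position; "ee_rot": TCP orientation; "contact_force": force on the tool from outside, world axes, zero at the start; "ft_torque": the same for the moment, N m; "finger_gap": opening from 0.0 (shut) to 1.0 (fully open); "gripper_force": force on a finger pad.
Only numpy, scipy, OpenCV 4.12 (cv2) and the standard library are available. Lean on these libraries where they do the work, as an engineer would, in place of code of your own. Each camera call takes 0.05 s, during which the arm holds its last target. There are 200 camera calls.

## Working session

There is one attempt and no reset: what is moved stays moved. The work goes in short steps, each a Python script; the robot and the scene stay as the last script left them, time stands still between calls to the robot, and variables do not carry over. Pictures are saved under pics/ and viewed, at most 10 in all, crops included, and the job is handed in when it is done.

```bash
mkdir -p pics
python3 - <<'E'
from bench import env,eyes,monitor
import cv2,numpy as np,pickle
d={}
for n in("scene","top","wrist"):
    g=eyes.grab_frame(n); d[n]=g
    cv2.imwrite(f"pics/a_{n}.png",g["frame"][:,:,::-1]); print(n,np.round(g["mtx"],1).tolist(),np.round(g["view"],3).tolist())
pickle.dump(d,open("a.pkl","wb"))
s=monitor.sense();print(s["clock"],s["position"],s["ee_rot"],env.hold_point_z)
a=np.vstack([d["scene"]["frame"],d["top"]["frame"]])
cv2.imwrite("pics/a_both.png",cv2.resize(a,(400*1,600))[:,:,::-1])
E
```

```text
scene [[473.9, 0.0, 256.7], [0.0, 473.9, 196.1], [0.0, 0.0, 1.0]] [[0.815, -0.579, 0.014, -0.491], [-0.426, -0.617, -0.662, 0.055], [0.392, 0.533, -0.75, 0.887], [0.0, 0.0, 0.0, 1.0]]
top [[483.2, 0.0, 261.8], [0.0, 483.2, 187.2], [0.0, 0.0, 1.0]] [[-0.001, -1.0, -0.011, -0.257], [-0.993, 0.002, -0.119, 0.413], [0.119, 0.01, -0.993, 1.055], [0.0, 0.0, 0.0, 1.0]]
wrist [[297.3, 0.0, 256.0], [0.0, 297.3, 191.4], [0.0, 0.0, 1.0]] [[0.279, 0.96, -0.002, -0.524], [0.927, -0.268, 0.261, -0.034], [0.25, -0.075, -0.965, 0.379], [0.0, 0.0, 0.0, 1.0]]
0.15 [0.14691577 0.50383583 0.23087988] [ 1.41403156e-01  9.89951977e-01 -4.51198765e-04 -1.66386278e-04] 0.0187
```

View pics/a_top.png

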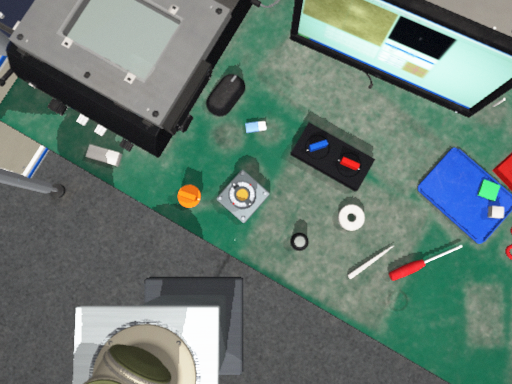

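View pics/a_scene.png

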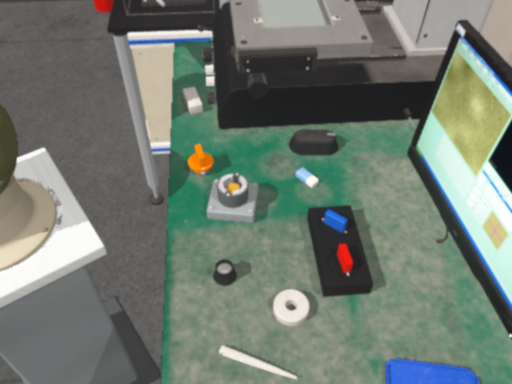

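The top view shows the red wing at (348,162), the blue wing at (317,146), the lamp unit at (243,195) and the orange look-alike at (188,196), which stands loose on the bench. Only the red wing at (348,162) is red and in the black block, so it is the one meant. The red object at (503,165) and the screwdriver at (408,270) are outside the block. I'll measure and confirm in one enlarged crop.

```bash
cat > h.py <<'E'
import cv2,numpy as np,pickle
def ray(g,p,fish=False):
    K=g["mtx"];V=g["view"];u=np.array([(p[0]-K[0,2])/K[0,0],(p[1]-K[1,2])/K[1,1]])
    if fish:
        r=np.linalg.norm(u);d=np.r_[u/max(r,1e-9)*np.sin(r),np.cos(r)]
    else: d=np.r_[u,1]
    R=V[:3,:3]; return -R.T@V[:3,3],R.T@d
def plane(g,p,z,fish=False):
    c,d=ray(g,p,fish); return c+d*(z-c[2])/d[2]
def proj(g,P,fish=False):
    K=g["mtx"];V=g["view"];q=V[:3,:3]@P+V[:3,3]
    if fish:
        r=np.hypot(q[0],q[1]);t=np.arctan2(r,q[2]);u=q[:2]/max(r,1e-9)*t
    else: u=q[:2]/q[2]
    return np.array([K[0,0]*u[0]+K[0,2],K[1,1]*u[1]+K[1,2]])
def mask(img,c):
    h=cv2.cvtColor(img,cv2.COLOR_RGB2HSV);H,S,V=[h[...,i].astype(int) for i in range(3)]
    if c=="red": m=((H<6)|(H>173))&(S>150)&(V>90)
    if c=="blue": m=(H>100)&(H<125)&(S>150)&(V>80)
    if c=="white": m=(S<50)&(V>200)
    return m.astype(np.uint8)*255
def blobs(m,roi,amin=3):
    x0,y0,x1,y1=roi; k=np.zeros_like(m);k[y0:y1,x0:x1]=m[y0:y1,x0:x1]
    cs,_=cv2.findContours(k,cv2.RETR_EXTERNAL,cv2.CHAIN_APPROX_NONE)
    out=[]
    n,l,st,ce=cv2.connectedComponentsWithStats(k)
    return [(ce[i],st[i,4],np.argwhere(l==i)[:,::-1].astype(float)) for i in range(1,n) if st[i,4]>=amin]
def axis(g,pts,z,fish=False):
    W=np.array([plane(g,p,z,fish)[:2] for p in pts]);c=W.mean(0);u,s,v=np.linalg.svd(W-c)
    return c,np.degrees(np.arctan2(v[0,1],v[0,0]))%180,s/np.sqrt(len(W))*np.sqrt(12)
E
python3 - <<'E'
from h import *
d=pickle.load(open("a.pkl","rb"))
for n,rois in (("top",{"red":(290,120,375,190),"blue":(290,120,375,190)}),("scene",{"red":(300,200,375,300),"blue":(300,200,375,300)})):
    g=d[n]
    for c,r in rois.items():
        for ce,a,p in blobs(mask(g["frame"],c),r,10): print(n,c,ce.round(1),a,axis(g,p,.056))
t=d["top"]; rs=[]
print("unit axis guess", plane(t,(243,193),.06),plane(d["scene"],(233,184),.06))
for (x0,y0,x1,y1) in ((210,165,280,225),(285,115,380,190)):
    rs.append(cv2.resize(t["frame"][y0:y1,x0:x1],(400,400*(y1-y0)//(x1-x0)),interpolation=cv2.INTER_CUBIC))
s=d["scene"]["frame"][165:230,200:265]
rs2=[cv2.resize(s,(400,400),interpolation=cv2.INTER_CUBIC)]
h=max(r.shape[0] for r in rs)
rs=[np.pad(r,((0,h-r.shape[0]),(0,0),(0,0))) for r in rs]
cv2.imwrite("pics/b.png",np.hstack(rs)[:,:,::-1])
E
```

```text
top red [349.6 163.2] 160 (array([ 0.46120146, -0.44903907]), np.float64(68.52465528626689), array([0.03987607, 0.01881566]))
top blue [317.9 145.2] 158 (array([ 0.5011512 , -0.38091292]), np.float64(110.32100270877127), array([0.04274197, 0.01750314]))
scene red [344.4 257.5] 349 (array([ 0.4582827 , -0.45210997]), np.float64(56.69956780778399), array([0.0527478 , 0.02091969]))
scene blue [335.  220.3] 364 (array([ 0.49794438, -0.38428666]), np.float64(86.30032061495507), array([0.04473376, 0.03186771]))
unit axis guess [ 0.39598563 -0.21770805  0.06      ] [ 0.39624453 -0.21283605  0.06      ]
```

View pics/b.png

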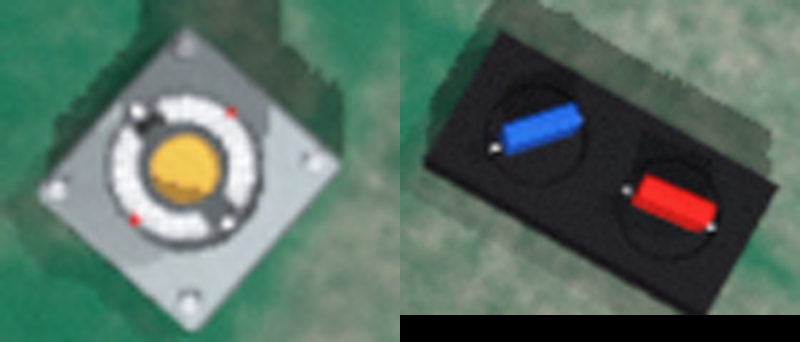

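The crop confirms it. The red wing stands in the black block's lower-right pocket, lying at about 66° in the world, with its white flange lines at about (339,160) and (359,169). On the lamp unit the red marks are at about (251,185) and (234,204), so unit x is about -42°. The white slot marks are at (234,184) and (250,204), about 38°, which fits the 80° given. I'll retract, swing round close to the base, then look down over the lamp and the insert.

```bash
cat >> h.py <<'E'
def quat(deg):  # tool down, tool x along world angle deg
    a=np.radians(deg)/2; return np.array([np.cos(a),np.sin(a),0,0])
E
python3 - <<'E'
from h import *
from bench import env,eyes,monitor,kinematics
c=-(pickle.load(open("a.pkl","rb"))["wrist"]["view"]); 
az=np.radians(61)
env.reach([.32*np.cos(az),.32*np.sin(az),.24],quat(163.7))
j=np.array(monitor.sense()["joints"]); j[0]=np.radians(-30); env.set_joints(j)
d={}
env.reach([.396,-.215,.20],quat(38)); d["lamp"]=eyes.grab_frame("wrist"); print(monitor.sense()["position"],monitor.sense()["joints"])
env.reach([.460,-.450,.17],quat(66)); d["red"]=eyes.grab_frame("wrist"); s=monitor.sense(); print(s["clock"],s["position"],s["joints"])
pickle.dump(d,open("w.pkl","wb"))
cv2.imwrite("pics/c.png",np.hstack([cv2.resize(d[k]["frame"],(400,300)) for k in d])[:,:,::-1])
for k,P in(("lamp",[.396,-.215,.06]),("red",[.46,-.45,.059])): print(k,proj(d[k],np.array(P),True))
E
```

```text
[ 0.39609474 -0.21366364  0.20049314] [-7.56191479e-01  1.76135728e-01  1.75769768e+00  2.18586185e-04
  1.20737501e+00  1.47392734e-01]
4.3167 [ 0.46050512 -0.44869012  0.17102711] [-9.54347962e-01  6.20448875e-01  1.18955348e+00  1.49324899e-04
  1.33072221e+00 -5.36526503e-01]
lamp [256.7149946 180.8231861]
red [256.25403467 188.63973068]
```

View pics/c.png

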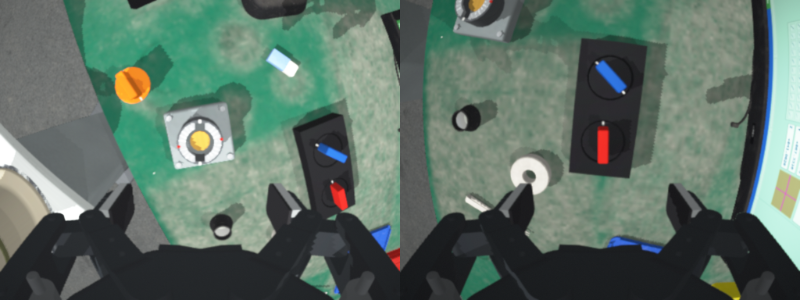

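The left frame, at half size, shows the collar centre near (201,142), which is full-frame (257,181) and matches the prediction of (257,181). The right frame shows the red wing at about (602,143), full-frame (259,183), against a prediction of (256,189). I'll measure both with masks.

Run:
```python
from h import *
a=pickle.load(open("a.pkl","rb"));d=pickle.load(open("w.pkl","rb"))
def rgbmask(f):
    f=f.astype(int);return (((f[...,0]-f[...,1]>60)&(f[...,0]-f[...,2]>60)&(abs(f[...,1]-f[...,2])<60))*255).astype(np.uint8)
def brass(f):
    h=cv2.cvtColor(f,cv2.COLOR_RGB2HSV);return cv2.inRange(h,(15,110,110),(32,255,255))
def lip(f):
    h=cv2.cvtColor(f,cv2.COLOR_RGB2HSV);return cv2.inRange(h,(0,0,205),(179,40,255))
for n,g,fi,roi in(("top",a["top"],0,(222,172,264,216)),("scene",a["scene"],0,(212,168,254,210)),("wrist",d["lamp"],1,(215,140,300,220))):
    f=g["frame"]
    for ce,ar,p in blobs(rgbmask(f),roi,1): print(n,"red",ce.round(1),ar,plane(g,ce,.06,fi).round(4))
    for ce,ar,p in blobs(brass(f),roi,20):print(n,"brass",ce.round(1),ar,plane(g,ce,.05,fi).round(4))
    for ce,ar,p in blobs(lip(f),roi,4): 
        if ar>100:
            W=np.array([plane(g,q,.06,fi)[:2] for q in p]).astype(np.float32); print(n,"ring",cv2.minEnclosingCircle(W))
        print(n,"white",ce.round(1),ar,plane(g,ce,.06,fi).round(4))
g=d["red"]
for ce,ar,p in blobs(mask(g["frame"],"red"),(225,140,300,220),20): print(ce,ar,p.min(0),p.max(0),axis(g,p,.059,True))
for ce,ar,p in blobs(lip(g["frame"]),(225,140,300,220),2): print("w",ce,ar,plane(g,ce,.031,True))
c=g["view"];print("cam",-c[:3,:3].T@c[:3,3])
A=cv2.resize(d["lamp"]["frame"][135:225,205:305],(400,360),interpolation=2);B=cv2.resize(g["frame"][140:230,210:310],(400,360),interpolation=2)
cv2.imwrite("pics/d.png",np.hstack([A,B])[:,:,::-1])
```

```text
top red [250.  184.5] 2 [ 0.4144 -0.2328  0.06  ]
top red [233.3 203.3] 3 [ 0.3737 -0.197   0.06  ]
top brass [241.8 194.3] 111 [ 0.3942 -0.2145  0.05  ]
top white [247.9 189.1] 93 [ 0.4044 -0.2283  0.06  ]
top white [235.1 198.7] 94 [ 0.3838 -0.2008  0.06  ]
top white [261.1 191.1] 8 [ 0.4    -0.2568  0.06  ]
top white [252.9 206.1] 63 [ 0.3676 -0.2391  0.06  ]
top white [262.3 197.5] 6 [ 0.3862 -0.2594  0.06  ]
scene red [218. 182.] 1 [ 0.376  -0.1927  0.06  ]
scene red [247. 185.] 1 [ 0.4163 -0.2297  0.06  ]
scene brass [232.3 187. ] 99 [ 0.3958 -0.2106  0.05  ]
scene white [223.3 181.8] 61 [ 0.3844 -0.1977  0.06  ]
scene white [240.9 186. ] 61 [ 0.4055 -0.2254  0.06  ]
wrist red [283.5 177.7] 14 [ 0.4147 -0.2336  0.06  ]
wrist red [228.3 187.5] 14 [ 0.3733 -0.1972  0.06  ]
wrist brass [255.7 179.7] 497 [ 0.3945 -0.2149  0.05  ]
wrist white [247.3 141.8] 12 [ 0.4205 -0.1842  0.06  ]
wrist white [216.3 151.4] 27 [ 0.3948 -0.1663  0.06  ]
wrist white [255.4 155.1] 19 [ 0.4151 -0.1983  0.06  ]
wrist ring ((0.3788190186023712, -0.20366385579109192), 0.03179642930626869)
wrist white [235.1 191.8] 955 [ 0.374  -0.2051  0.06  ]
wrist ring ((0.39911437034606934, -0.22166305780410767), 0.025342250242829323)
wrist white [272.8 181.5] 526 [ 0.4053 -0.2278  0.06  ]
wrist ring ((0.40240776538848877, -0.24173325300216675), 0.020223291590809822)
wrist white [287.9 195. ] 408 [ 0.4039 -0.2483  0.06  ]
[259.22191401 185.45353675] 721 [252. 162.] [267. 209.] (array([ 0.46352073, -0.44852994]), np.float64(65.60938063219874), array([0.04299225, 0.01335473]))
cam [ 0.48652454 -0.38888991  0.31400946]
```

View pics/d.png

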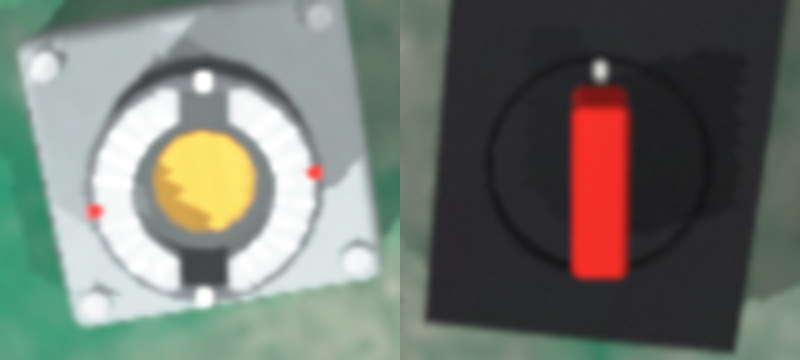

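The red marks' midpoint agrees between wrist and top: (0.394,-0.215), 55 mm apart (54 expected). That gives unit x = -41.3° and slots at 38.7°. The wing's top face runs from px (253,166.5) to (267,209.5). The dark strip above it is the end face, so I leave it out. Now I'll grip it.

Run:
```python
from h import *
from bench import env,eyes,monitor
g=pickle.load(open("w.pkl","rb"))["red"]
q=[plane(g,p,.059,True) for p in((260,166.5),(260,209.5),(252.9,188),(267.2,188))]
L=q[0]-q[1];c=(q[0]+q[1])/2; ang=np.degrees(np.arctan2(L[1],L[0]))%180
print("len",np.linalg.norm(L),"wid",np.linalg.norm(q[2]-q[3]),c,ang)
assert abs(np.linalg.norm(L)-.04)<.004 and abs(c[0]-.4625)<.004 and abs(c[1]+.4495)<.004
c[:2]; np.save("wing.npy",c)
Q=quat(65.6)
env.movel([c[0],c[1],.10],frame=Q); env.hold(.3); print(monitor.sense()["position"])
hit=env.movel([c[0],c[1],.036],velocity=.06,guard=8); env.hold(.3)
s=monitor.sense(); print(hit,s["clock"],s["position"],s["contact_force"])
if not hit:
    env.close_gripper(60); env.hold(.2); s=monitor.sense(); print(s["position"],s["finger_gap"],s["gripper_force"],s["contact_force"])
```

```text
len 0.03943953519791707 wid 0.012674432495126316 [ 0.46312899 -0.45114937  0.059     ] 66.3243073723838
[ 0.46327379 -0.45133679  0.1007265 ]
False 6.75 [ 0.46316083 -0.45121084  0.03615125] [-0.62025277  0.76220521 -0.1323872 ]
[ 0.46319846 -0.45127521  0.03619114] 0.12880410092634273 60.365610122680664 [-0.44770156  0.13163362  2.19680132]
```

Run:
```python
from h import *
from bench import env,eyes,monitor
c=np.load("wing.npy")
print(env.movel([c[0],c[1],.07],velocity=.06,guard=15)); env.movel([c[0],c[1],.16])
s=monitor.sense(); print(s["finger_gap"],s["contact_force"])
env.reach([.394,-.2152,.16],quat(38.7)); env.movel([.394,-.2152,.125],velocity=.08); env.hold(.4)
s=monitor.sense(); print(s["clock"],s["position"],s["ee_rot"],s["joints"],s["finger_gap"],s["contact_force"])
d={n:eyes.grab_frame(n) for n in("wrist","top","scene")}; pickle.dump(d,open("l.pkl","wb"))
g=d["wrist"]["frame"]
A=cv2.resize(g[120:300,150:350],(400,360),interpolation=2); B=cv2.resize(d["scene"]["frame"][120:220,180:290],(396,360),interpolation=2)
cv2.imwrite("pics/e.png",np.hstack([A,B])[:,:,::-1])
```

```text
False
0.12816291806168784 [ 0.15022779  0.13952332 -1.08446412]
11.0417 [ 0.39406979 -0.21523544  0.12516541] [9.4349693e-01 3.3138122e-01 7.9774241e-05 1.5628621e-04] [-7.61907171e-01  2.70379982e-01  1.85915039e+00  3.47804247e-07
  1.01171135e+00  1.33354688e-01] 0.12920657702280755 [ 0.91136735 -0.03264826 -1.01698261]
```

View pics/e.png

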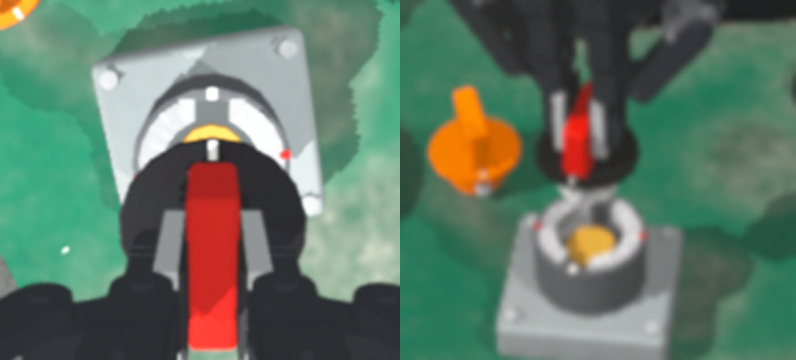

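The wrist crop shows the wing centred at column 212, in line with the slot's white mark at (212,94), full-frame (256,167). The near edge of the flange is at about (212,140), full-frame (256,190). The scene crop shows the insert level above the collar. I'll check the insert's offset in the hand, then enter under guard.

Run:
```python
from h import *
from bench import env,eyes,monitor
d=pickle.load(open("l.pkl","rb"));g=d["wrist"]
T=np.array([.39407,-.21524]);ex=np.array([np.cos(np.radians(38.7)),np.sin(np.radians(38.7))]);ey=np.array([ex[1],-ex[0]])
def tool(P): v=P[:2]-T; return (np.array([v@ex,v@ey])*1e3).round(1)
print("flange edge (26,0?)",tool(plane(g,(256,190),.120,True)))
print("wing top end (20?)",tool(plane(g,(256.2,120+163/2),.148,True)))
print("slot mark (27)",tool(plane(g,(256,120+94/2),.06,True)))
p=[.394,-.2152]
hit=env.movel([*p,.085],velocity=.03,guard=6)   # free rest: origin .050 -> TCP .079
env.hold(.1);s=monitor.sense(); print(hit,s["clock"],s["position"],s["contact_force"],s["ft_torque"])
```

```text
flange edge (26,0?) [25.7  0.1]
wing top end (20?) [28.1  0.1]
slot mark (27) [26.7  0.2]
False 12.775 [ 0.39406594 -0.21524492  0.08512873] [-0.75043626 -0.06591274 -1.56890354] [ 0.0016082  -0.07358604  0.00561773]
```

Run:
```python
from h import *
from bench import env,eyes,monitor
p=[.394,-.2152]
for z in(.082,.0805,.079,.0775,.076,.074,.072,.0705):
    hit=env.movel([*p,z],velocity=.02,guard=15); env.hold(.1); s=monitor.sense()
    print(z,hit,round(s["clock"],2),s["position"].round(4),s["contact_force"].round(2),s["ft_torque"].round(3),round(s["finger_gap"],3))
    if hit: break
```

```text
0.082 False 13.18 [ 0.394  -0.2152  0.082 ] [-0.74 -0.07 -1.61] [-0.019 -0.002 -0.029] 0.123
0.0805 False 13.53 [ 0.394  -0.2152  0.0805] [-0.53 -0.17 -0.84] [-0.02  -0.039  0.06 ] 0.128
0.079 False 13.88 [ 0.3941 -0.2153  0.0791] [1.03 0.18 0.42] [-0.074 -0.078  0.043] 0.131
0.0775 False 14.22 [ 0.3941 -0.2153  0.0777] [ 1.24 -0.15  2.49] [-0.063 -0.061  0.015] 0.125
0.076 False 14.57 [ 0.3941 -0.2153  0.0761] [ 0.96 -0.35  4.63] [-0.089 -0.169 -0.056] 0.131
0.074 False 14.93 [ 0.3942 -0.2153  0.0742] [ 0.11 -0.15  4.9 ] [-0.049 -0.009  0.019] 0.122
0.072 False 15.28 [ 0.3941 -0.2153  0.0723] [ 0.21 -0.63  7.89] [ 0.051 -0.005  0.037] 0.125
0.0705 False 15.62 [ 0.3941 -0.2153  0.0708] [-0.05 -1.75  7.88] [ 0.034  0.036 -0.051] 0.127
```

Run:
```python
from h import *
from bench import env,eyes,monitor
p=[.394,-.2152]
def rep(t):
    s=monitor.sense(); x,y=s["ee_rot"][:2]
    print(t,round(s["clock"],2),s["position"].round(4),round(np.degrees(2*np.arctan2(y,x)),1),s["contact_force"].round(2),s["ft_torque"].round(3),round(s["finger_gap"],3)); return s
env.movel([*p,.0693],velocity=.02,guard=12); env.hold(.1); s=rep("down")
for a in (32,25,15,5,-5,-15,-25,-33,-41.5):
    env.reach([*p,.0693],quat(a)); env.hold(.1); s=rep(a)
    if abs(s["ft_torque"][2])>1.2 or np.linalg.norm(s["contact_force"])>30: print("stop");break
```

```text
down 15.97 [ 0.3942 -0.2154  0.0698] 38.7 [-1.09  0.88 10.18] [0.109 0.151 0.031] 0.127
32 16.32 [ 0.3942 -0.2154  0.0698] 32.0 [ 0.14  0.08 10.72] [ 0.077  0.108 -0.066] 0.125
25 16.68 [ 0.3942 -0.2154  0.0698] 25.0 [-0.52  0.06 10.37] [ 0.056  0.102 -0.078] 0.125
15 17.07 [ 0.3942 -0.2154  0.0698] 15.0 [-0.89  0.06 10.06] [ 0.097  0.058 -0.064] 0.126
5 17.46 [ 0.3943 -0.2154  0.0698] 5.0 [-0.95 -0.31  9.86] [ 0.041  0.053 -0.041] 0.129
-5 17.85 [ 0.3943 -0.2154  0.0698] -5.0 [-0.1   0.27  9.82] [ 0.133  0.061 -0.027] 0.125
-15 18.24 [ 0.3943 -0.2154  0.0698] -15.0 [-0.42  0.47  8.91] [ 0.133  0.045 -0.019] 0.13
-25 18.63 [ 0.3942 -0.2154  0.0698] -25.0 [-0.2   0.65  9.56] [ 0.052  0.059 -0.056] 0.124
-33 18.99 [ 0.3943 -0.2154  0.0698] -33.0 [-0.35  0.89  9.23] [ 0.067  0.046 -0.04 ] 0.121
-41.5 19.36 [ 0.3943 -0.2154  0.0698] -41.5 [-0.31  0.21 10.04] [ 0.087  0.046 -0.016] 0.125
```

Run:
```python
from h import *
from bench import env,eyes,monitor
p=[.394,-.2152]
def rep(t):
    s=monitor.sense()
    print(t,round(s["clock"],2),s["position"].round(4),s["contact_force"].round(2),s["ft_torque"].round(3),round(s["finger_gap"],3)); return s
for z in(.0715,.073,.0745):
    env.movel([*p,z],velocity=.02); env.hold(.1); rep(z)
env.release(); env.hold(.2); rep("rel")
env.movel([*p,.13],velocity=.08); env.movel([*p,.17]); env.hold(.3); rep("up")
d={n:eyes.grab_frame(n) for n in("wrist","top","scene")}; pickle.dump(d,open("f.pkl","wb"))
g=d["wrist"];c=proj(g,np.array([.394,-.2152,.07]),True).astype(int);print(c)
for ce,a,q in blobs(mask(g["frame"],"red"),(c[0]-60,c[1]-60,c[0]+60,c[1]+60),20): print(ce,a,axis(g,q,.098,True))
A=cv2.resize(g["frame"][c[1]-60:c[1]+60,c[0]-67:c[0]+67],(402,360),interpolation=2); B=cv2.resize(d["scene"]["frame"][120:220,180:290],(396,360),interpolation=2)
cv2.imwrite("pics/f.png",np.hstack([A,B])[:,:,::-1])
```

```text
0.0715 19.72 [ 0.3943 -0.2154  0.0719] [1.2  0.62 7.59] [ 0.005 -0.018 -0.108] 0.128
0.073 20.07 [ 0.3942 -0.2154  0.0733] [ 1.15 -0.97  5.19] [-0.016 -0.119  0.028] 0.126
0.0745 20.42 [ 0.3942 -0.2154  0.0747] [ 1.96 -0.65  5.19] [-0.086 -0.195  0.009] 0.125
rel 21.32 [ 0.394  -0.2152  0.0745] [-1.24  0.03 -0.61] [0.006 0.023 0.012] 0.999
up 22.88 [ 0.3938 -0.215   0.1694] [ 0.01  0.22 -0.69] [-0.005 -0.019 -0.055] 0.998
[254 191]
[255.96260684 194.87820513] 936 (array([ 0.39684021, -0.21899665]), np.float64(138.53244937899134), array([0.04336442, 0.01239658]))
```

View pics/f.png

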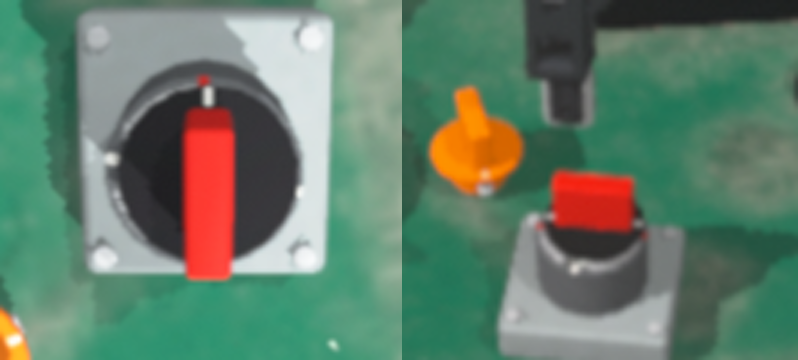

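The wrist view shows the wing at 138.5° (= -41.5°), in line with the red mark at crop (204,80) and the flange line at (208,95). The scene view shows the insert level in the collar and the gripper clear of it. During the rise the spring still pushed with about 6.3 N at 4.3 mm travel, so the lugs rose past the lip into the notches.

```bash
python3 -c "
from bench import job;print(job.hand_in())"
```

```text
the job is handed in; nothing more can be done
None
```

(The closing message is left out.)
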